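# Put the copy-camera lenses back in their rack

### The arm

A 7-joint arm with a two-finger parallel gripper is mounted at the origin on the work surface. World frame = base frame: x ahead of the robot, y to its left, z up, the work surface at z = 0. Lengths are in m, angles in rad, forces in N, time in s.
With the tool pointing down it reaches from about 0.4 to 0.85 m from the base axis. Payload 4.5 kg.
Tool frame: the origin (TCP) lies on the centre line of the jaws, within the pads' length; the fingertips stand 25 mm ahead of it and the grasp point (between the pads) lies 6 mm ahead of it; z points along the fingers, y is the direction in which the jaws open and shut (so a half turn about z gives the same grasp; the last joint's range is limited). The gripper opens to 88 mm and grips with 3 to 60 N. Pads are 18 mm wide; open, the fingers measure 123 mm over their backs; the gripper's body (75 mm by 187 mm) begins 45 mm behind the grasp point.
Start: joints at [-1.245, 0.689, -0.195, 1.565, 0.157, 0.902, -0.215], TCP at [0.18, 0.599, 0.264] pointing down, gripper open.
Joint ranges: [-3.01, 3.01], [-0.46, 2.08], [-1.47, 1.51], [0.13, 2.56], [-1, 4.14], [0.04, 2.09], [-2.66, 2.66]. Speed limits (rad/s): [2.57, 2.57, 3.14, 3.14, 3.14, 3.14, 3.14].

### API

Orientations are given as a unit quaternion [w, x, y, z].
In Python, from cell import get_state, get_image, finish_job gives the robot as it stands. The module is installed in compiled form; this text tells all that it offers.
- The arm moves only by the shell command python3 -m jog 'ROWS' [FORCE]. ROWS is a JSON object of lists of equal length, an entry for each row: "hand": the closure, from 0 (fully open) to 1 (shut); "travel": the shift along the tool's x, y, z in units of 50 mm (1.0 is 50 mm), a list of three; "angular": the turn, a rotation vector about the tool's x, y, z in units of 6 degrees (1.0 is 6 degrees), a list of three. A call has 1 to 10 rows; each row shifts and turns the commanded pose from where the row before left it, along the tool's axes as they then stand; what a row does not reach is not made up. A row lasts 1/8 s, in which the tool goes at most 62.5 mm and 10.7 degrees, less where a joint would pass 70% of its speed; a pose out of reach is approached as far as the arm can. A call is refused whole if a number of a shift passes 1 or a number of a turn 1, either way. A call with a gripper value outside its range is refused whole. The fingers move at their own pace and stop on an object; FORCE is the grip in N (left out, the last holds). Time passes only in rows, so rows that do not move let the fingers close. It gives the time, the measured TCP pose, the force and the opening at its end, in the units of the state.
- get_state(): the state, without advancing time (a new reading comes with each control period).
- get_image(name): name is "side" or "top" or "wrist"; returns a dict with "image" (420x560x3 uint8, red, green, blue), "range_z" (420x560 float32, m along the optical axis (not along the pixel's ray), 0 where there is no reading), "fovy" (degrees; the focal length in pixels is half the picture's height over the tangent of half this angle, whatever the lens; pixels are square), "cx", "cy" (the principal point, pixels), "R" (3x3) and "t" (3): a world point X has camera coordinates R X + t; the wrist camera has in their place "T_tool_cam" (4x4, takes a point from camera to tool coordinates, whose origin is the TCP and whose axes are the flange's). Camera axes: x right, y down, z forward; pixel columns grow to the right and rows downward; lengths in m; the calibration is good to about 2 mm. A picture is of the moment at which its call begins: read the wrist's pose just before it.
- finish_job(): hands the job in, once; it reports no verdict.
The state is a dict: "t": time; "qpos": joint angles; "joint_vel": joint speeds; "joint_torque": joint torques, N m; "eef_pos": TCP position; "tcp_rot": TCP orientation; "ft_force": force on the tool from outside, world axes, zero at the start; "torque": the same for the moment, N m; "width": finger opening in m.
Only numpy, scipy, OpenCV 4.12 (cv2) and the standard library are available. Lean on these libraries where they do the work, as an engineer would, in place of code of your own. Each camera call takes 0.05 s, during which the arm holds its last target.

### The job

Move the three camera lenses from the grey carrying tray to the wooden lens rack, each standing upright and fully down in the round seat bored for its own diameter. Set the extension collar squarely on top of the long lens, turned so that the lug inside it drops into the notch of the lens mount and the collar sits fully home. Do not tip any lens over, and leave the loupe in the rack, the film carton and the film reel where they are.

Things in the scene. Friction and masses are not known exactly. Their poses are not given: they have to be found in the camera images.
- lens_wide: Short wide lens: black cylinder 66 mm in diameter, 34 mm high, metal stub 40 mm wide and 6 mm high on top; 0.26 kg. Stands nose down in any one of the tray's 4 compartments. Fixed grey tray: one row, 90 mm apart, each 90 mm (x) by 86 mm, roughly along y (turned up to 0.12 rad); floor 4 mm, walls 14 mm above the table. Origin: centre of the underside, z up; yaw has no meaning (round).
- lens_slim: Slim lens: black cylinder 40 mm in diameter, 50 mm high, metal stub 28 mm wide and 8 mm high on top (58 mm overall); 0.13 kg. Stands nose down in another compartment of the tray. Origin: centre of the underside, z up; yaw has no meaning (round).
- lens_long: Long lens: black cylinder 54 mm in diameter, nose down in the tray; 0.34 kg. Its flat top (shoulder) is 80 mm above the underside; on it a metal boss 38 mm in diameter, 8 mm high. One notch 15 mm wide, open at the rim and the top, cuts the boss in to 11 mm from the axis; a white dot on the shoulder marks it. Origin: centre of the underside, z up; the notch is on the +x side.
- collar: Extension collar in the tray: black tube 54 mm outside, 44 mm inside, 26 mm high, 0.09 kg. A metal lug 8 mm wide, 6 mm high juts 7.5 mm into the bore, flush with the underside; white dot above it on the rim. Slips over the boss with 3 mm play all round; home, its underside rests on the shoulder; lug on the boss: 8 mm higher. Origin: centre of the underside, z up; lug on the +x side.
- seat_wide: Seat of the wide lens: fixed light-wood block 88 x 88 x 16 mm, round recess 76 mm wide, 10 mm deep, dark floor. One of 4 blocks in the wooden rack, a row roughly along y, 90 mm apart, in any order; the rack is nearer or farther than the tray. Origin: centre of the block's underside, 10 mm above the table; recess floor 6 mm, block top 16 mm above it. Rack ends reach 30 mm above the table.
- seat_long: Seat of the long lens: a block of the same outside size in the same rack, with a round recess 64 mm wide, 10 mm deep. Origin, floor and top as for the wide lens's seat.
- seat_slim: Seat of the slim lens: a block of the same outside size in the same rack, with a round recess 50 mm wide, 10 mm deep. Origin, floor and top as for the wide lens's seat.
- loupe: Bystander: stand magnifier, clear skirt 44 mm and white body 37 mm in diameter, 40 mm high, already standing in the fourth seat of the rack. Origin: centre of the underside.
- carton: Bystander: closed cardboard film carton 100 x 100 x 40 mm, 0.2 kg, lying beside the rows, left or right. Origin: centre of the underside.
- reel: Bystander: black film reel 92 mm in diameter, 36 mm high, 0.18 kg, lying flat beside the rows on the other side from the carton. Origin: centre of the underside.

How it is judged:
By the outcome, as a careful person would: the job done as asked, in the order asked, and still so for the second after the job is handed in, with the robot touching nothing.
It also fails if it takes over 93 s, if anything falls off the work surface, if the arm or the gripper's body presses on something with over 40 N, if the wrist force passes 120 N, or if a joint passes its speed limit or range.

## Working session

There is one attempt and no reset: what is moved stays moved. The work goes in short steps, Python scripts to look and compute and a shell command to move; the robot and the scene stay as the last step left them, time stands still between calls to the robot, and variables do not carry over. Pictures are saved under pics/ and viewed, and the job is handed in when it is done.

```bash
mkdir -p pics; cat > h.py <<'E'
import numpy as np, cv2
from cell import get_state, get_image
def save(im,n): cv2.imwrite('pics/'+n+'.png', cv2.cvtColor(im['image'],cv2.COLOR_RGB2BGR))
def foc(im): return 210/np.tan(np.radians(im['fovy'])/2)
def quatR(q):
    from scipy.spatial.transform import Rotation as Ro
    return Ro.from_quat([q[1],q[2],q[3],q[0]]).as_matrix()
def cloud(im,st=None):
    f=foc(im);z=im['range_z'];v,u=np.mgrid[0:420,0:560]
    P=np.stack([(u-im['cx'])*z/f,(v-im['cy'])*z/f,z],-1)
    if 'R' in im: return (P-np.array(im['t']))@np.array(im['R'])
    T=np.array(im['T_tool_cam']); P=P@T[:3,:3].T+T[:3,3]
    return P@quatR(st['tcp_rot']).T+np.array(st['eef_pos'])
E
python3 - <<'E'
from h import *
s=get_state();print({k:np.round(v,3) for k,v in s.items()})
for n in ['top','side','wrist']:
    im=get_image(n);save(im,n+'0');print(n,{k:np.round(v,3).tolist() for k,v in im.items() if k not in('image','range_z')})
    np.save('pics/%s0.npy'%n,cloud(im,s))
E
```

```text
{'t': np.float64(0.0), 'qpos': array([-1.245,  0.69 , -0.194,  1.566,  0.157,  0.902, -0.215]), 'joint_vel': array([ 0.001, -0.   ,  0.   , -0.001,  0.002,  0.002,  0.   ]), 'joint_torque': array([-0.0000e+00, -5.2757e+01, -1.2670e+00, -1.5343e+01, -5.3000e-02,
        7.0000e-03,  0.0000e+00]), 'eef_pos': array([0.18 , 0.598, 0.263]), 'tcp_rot': array([-0.   ,  0.145,  0.989, -0.001]), 'ft_force': array([-0.219,  0.594,  0.473]), 'torque': array([-0.039,  0.031,  0.021]), 'width': np.float64(0.088)}
top {'fovy': 54.109, 'cx': 280.456, 'cy': 210.018, 'R': [[0.01, -1.0, -0.011], [-0.989, -0.008, -0.147], [0.147, 0.012, -0.989]], 't': [-0.002, 0.562, 0.896]}
side {'fovy': 44.99, 'cx': 285.435, 'cy': 208.686, 'R': [[0.871, -0.491, -0.002], [-0.34, -0.6, -0.724], [0.354, 0.632, -0.69]], 't': [-0.473, 0.214, 0.944]}
wrist {'fovy': 70.913, 'cx': 275.198, 'cy': 210.801, 'T_tool_cam': [[-0.001, -0.951, -0.308, 0.08], [1.0, -0.0, -0.001, -0.001], [0.001, -0.308, 0.951, -0.122], [0.0, 0.0, 0.0, 1.0]]}
```

View pics/top0.png

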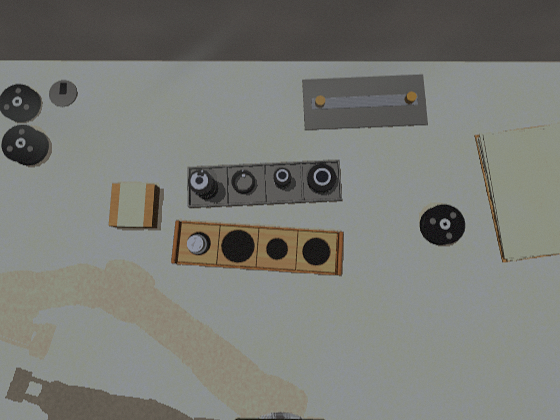

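View pics/side0.png

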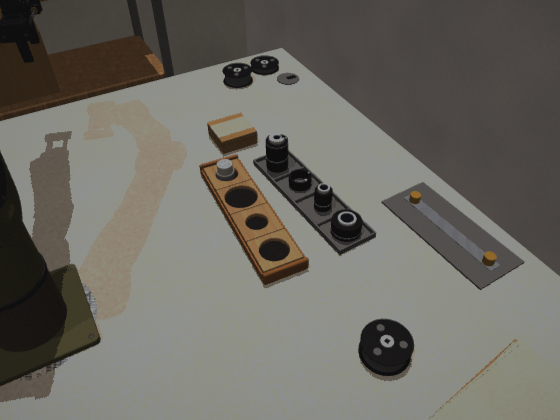

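View pics/wrist0.png

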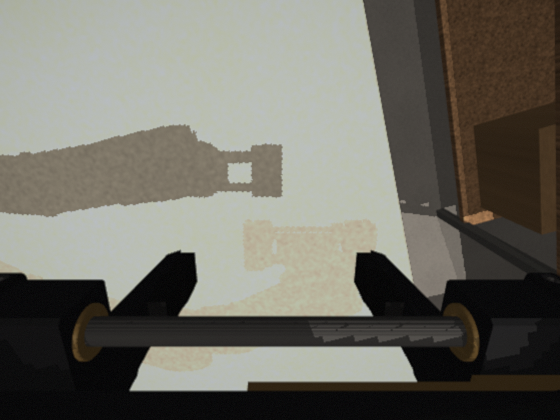

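```bash
python3 - <<'E'
from h import *
im=cv2.imread('pics/top0.png');c=im[150:290,165:355];cv2.imwrite('pics/topz.png',cv2.resize(c,None,fx=4,fy=4,interpolation=cv2.INTER_CUBIC))
P=np.load('pics/top0.npy')
h=P[...,2]
print('table',np.percentile(h[320:330,100:500],[5,50,95]))
# height groups
M=(P[...,0]>0.3)&(P[...,0]<0.8)&(np.abs(P[...,1])<.5)
for nm,(u0,u1,v0,v1),(a,b) in [('long sh',(188,226,160,206),(.078,.098)),('collar',(228,264,160,206),(.024,.04)),('slim',(266,300,160,206),(.045,.07)),('wide',(302,340,160,206),(.03,.05)),('loupe',(180,216,225,262),(.045,.07)),('carton',(100,165,175,235),(.03,.05)),('reel',(410,475,195,255),(.025,.05)),
 ('s1',(218,258,228,264),(.008,.021)),('s2',(258,297,228,268),(.008,.021)),('s3',(297,335,230,272),(.008,.021))]:
    p=P[v0:v1,u0:u1].reshape(-1,3);p=p[(p[:,2]>a)&(p[:,2]<b)]
    if len(p)==0: print(nm,'none');continue
    (cx,cy),r=cv2.minEnclosingCircle(p[:,:2].astype(np.float32))
    print(nm,len(p),np.round([cx,cy,r,np.median(p[:,2])],4),np.round(np.percentile(p,[2,98],axis=0),3).tolist())
p=P[155:275,165:350].reshape(-1,3)
E
```

```text
table [-0.00208129  0.00074425  0.00363373]
long sh 481 [0.6175 0.1808 0.0276 0.0868] [[0.592, 0.156, 0.081], [0.641, 0.205, 0.095]]
collar 158 [0.6312 0.0926 0.0273 0.0297] [[0.605, 0.067, 0.024], [0.657, 0.117, 0.034]]
slim 251 [6.376e-01 3.000e-04 2.050e-02 5.810e-02] [[0.619, -0.018, 0.048], [0.655, 0.018, 0.065]]
wide 640 [ 0.6391 -0.091   0.0333  0.0398] [[0.609, -0.12, 0.034], [0.669, -0.062, 0.047]]
loupe 235 [0.4827 0.1922 0.0186 0.0568] [[0.466, 0.174, 0.048], [0.5, 0.209, 0.06]]
carton 1926 [0.5709 0.345  0.0698 0.0405] [[0.523, 0.296, 0.035], [0.62, 0.393, 0.044]]
reel 1283 [ 0.5334 -0.3695  0.0464  0.037 ] [[0.493, -0.41, 0.034], [0.575, -0.328, 0.04]]
s1 855 [0.4831 0.0962 0.0559 0.0169] [[0.446, 0.062, 0.013], [0.513, 0.137, 0.02]]
s2 410 [0.4786 0.0118 0.0624 0.0167] [[0.452, -0.034, 0.011], [0.521, 0.054, 0.02]]
s3 667 [ 0.4713 -0.0785  0.0612  0.0171] [[0.427, -0.11, 0.01], [0.517, -0.038, 0.021]]
```

View pics/topz.png

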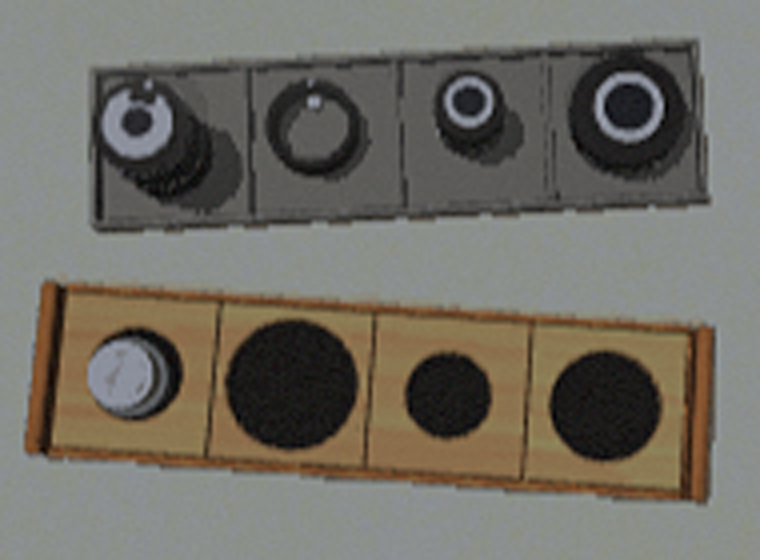

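```bash
cat >> h.py <<'E'
def rays(im,uv,z,st=None):
    uv=np.asarray(uv,float);f=foc(im)
    d=np.c_[(uv[:,0]-im['cx'])/f,(uv[:,1]-im['cy'])/f,np.ones(len(uv))]
    if 'R' in im:
        R=np.array(im['R']);o=-R.T@np.array(im['t']);D=d@R
    else:
        T=np.array(im['T_tool_cam']);Rt=quatR(st['tcp_rot']);o=Rt@T[:3,3]+np.array(st['eef_pos']);D=d@T[:3,:3].T@Rt.T
    return o+D*((z-o[2])/D[:,2])[:,None]
E
python3 - <<'E'
from h import *
im=get_image('top');g=cv2.cvtColor(im['image'],cv2.COLOR_RGB2GRAY)
for nm,(u0,u1,v0,v1) in [('s1',(215,260,225,267)),('s2',(260,296,228,268)),('s3',(298,335,232,270))]:
    m=(g[v0:v1,u0:u1]<45).astype(np.uint8)
    n,l,stt,c=cv2.connectedComponentsWithStats(m);k=1+np.argmax(stt[1:,4])
    vv,uu=np.nonzero(l==k)
    for z in (.026,.016):
        p=rays(im,np.c_[uu,vv],z);(x,y),r=cv2.minEnclosingCircle(p[:,:2].astype(np.float32))
        print(nm,z,np.round([x,y,r],4),'mean',np.round(p.mean(0)[:2],4),'eqr',np.sqrt(len(p))/np.sqrt(np.pi)*np.linalg.norm(rays(im,[[280,240],[281,240]],z)[1]-rays(im,[[280,240],[281,240]],z)[0]))
cv2.imwrite
E
```

```text
s1 0.026 [1.0374 0.6558 0.0446] mean [1.0386 0.6544] eqr 0.03683505612754448
s1 0.016 [1.0439 0.6628 0.0451] mean [1.0451 0.6614] eqr 0.037225917256711503
s2 0.026 [1.0394 0.6695 0.0295] mean [1.0395 0.6693] eqr 0.023815009437150474
s2 0.016 [1.0459 0.6767 0.0298] mean [1.046  0.6765] eqr 0.024067713313791712
s3 0.026 [1.0435 0.6662 0.0377] mean [1.043  0.6666] eqr 0.0309619439300607
s3 0.016 [1.0501 0.6734 0.0381] mean [1.0496 0.6737] eqr 0.03129048477234437
```

```bash
python3 -m jog '{"hand":[0,0,0,0,0,0,0,0,0,0],"travel":[[-1,0,0],[-1,0,0],[-1,0,0],[-1,0,0],[-1,0,0],[-1,0,0],[0,0,0],[0,0,0],[0,0,0],[0,0,0]],"angular":[[0,0,0],[0,0,0],[0,0,0],[0,0,0],[0,0,0],[0,0,0],[0,0,1],[0,0,1],[0,0,1],[0,0,1]]}' 20
```

```text
t: 1.45
eef_pos: [0.467, 0.5121, 0.2634]
tcp_rot: [-0.0, 0.35, 0.937, -0.0]
ft_force: [-0.4, 0.2, 1.0]
width: 0.088
```

```bash
python3 - <<'E'
from h import *
im=get_image('top');g=cv2.cvtColor(im['image'],cv2.COLOR_RGB2GRAY)
for nm,(u0,u1,v0,v1) in [('s1',(215,260,225,267)),('s2',(260,296,228,268)),('s3',(298,335,232,270))]:
    m=(g[v0:v1,u0:u1]<45).astype(np.uint8)
    n,l,stt,c=cv2.connectedComponentsWithStats(m);k=1+np.argmax(stt[1:,4])
    vv,uu=np.nonzero(l==k)
    for z in (.026,.016):
        p=rays(im,np.c_[uu+u0,vv+v0],z);(x,y),r=cv2.minEnclosingCircle(p[:,:2].astype(np.float32))
        print(nm,z,np.round([x,y,r],4),'mean',np.round(p.mean(0)[:2],4))
E
python3 -m jog '{"hand":[0,0,0,0,0,0,0,0],"travel":[[0,0,0],[0,0,0],[0,0,0],[0,0,0],[0,0,0],[0,0,0],[0,0,0],[0,0,0]],"angular":[[0,0,1],[0,0,1],[0,0,1],[0,0,1],[0,0,1],[0,0,1],[0,0,1],[0,0,1]]}'
python3 -m jog '{"hand":[0,0,0,0,0,0,0,0,0],"travel":[[-1,0.2,0],[-1,0.2,0],[-1,0.2,0],[-1,0.2,0],[-1,0.2,0],[-1,0.2,0],[-1,0.2,0],[-1,0.2,-0.4],[-1,0.2,-0.4]],"angular":[[0,0,0],[0,0,0],[0,0,0],[0,0,0],[0,0,0],[0,0,0],[0,0,0],[0,0,0],[0,0,0]]}'
```

```text
s1 0.026 [0.48   0.1012 0.0375] mean [0.4807 0.1007]
s1 0.016 [0.4806 0.1024 0.0378] mean [0.4813 0.1018]
s2 0.026 [0.4751 0.011  0.0242] mean [0.4754 0.011 ]
s2 0.016 [0.4757 0.0112 0.0244] mean [0.4759 0.0113]
s3 0.026 [ 0.4703 -0.0786  0.0307] mean [ 0.47   -0.0785]
s3 0.016 [ 0.4707 -0.0794  0.0311] mean [ 0.4705 -0.0792]
t: 2.5
eef_pos: [0.4669, 0.5122, 0.2634]
tcp_rot: [-0.0, 0.7, 0.714, -0.0]
ft_force: [-0.5, -0.2, 0.6]
width: 0.0882
t: 3.62
eef_pos: [0.5672, 0.0628, 0.304]
tcp_rot: [-0.0, 0.698, 0.716, -0.0]
ft_force: [0.8, 0.6, 0.3]
width: 0.0879
```

```bash
python3 - <<'E'
from h import *
s=get_state();im=get_image('wrist');save(im,'w1');P=cloud(im,s);np.save('pics/w1.npy',P)
print(np.round(s['eef_pos'],4),np.round(s['tcp_rot'],4))
E
```

```text
[0.5672 0.0628 0.304 ] [-2.000e-04  6.985e-01  7.156e-01 -2.000e-04]
```

View pics/w1.png

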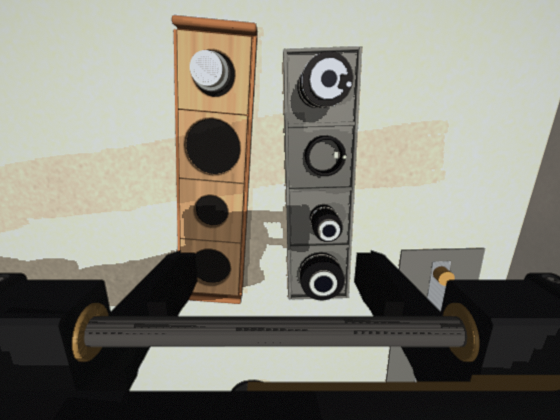

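```bash
cat > m.py <<'E'
from h import *
P=np.load('pics/w1.npy')
for nm,c,(a,b) in [('long',(.6175,.181),(.078,.090)),('collar',(.631,.0926),(.022,.036)),('slim',(.6376,0),(.046,.070)),('wide',(.639,-.091),(.03,.05))]:
    m=(np.hypot(P[...,0]-c[0],P[...,1]-c[1])<.045)&(P[...,2]>a)&(P[...,2]<b)
    p=P[m]; (x,y),r=cv2.minEnclosingCircle(p[:,:2].astype(np.float32))
    print(nm,len(p),np.round([x,y,r,np.median(p[:,2])],4),np.round(np.percentile(p,[1,99],axis=0),3).tolist())
for nm,c in [('s1',(.481,.101)),('s2',(.4754,.011)),('s3',(.470,-.0786))]:
    m=(np.hypot(P[...,0]-c[0],P[...,1]-c[1])<.043)
    p=P[m]; f=p[p[:,2]<.021]; (x,y),r=cv2.minEnclosingCircle(f[:,:2].astype(np.float32))
    print(nm,len(f),np.round([x,y,r,np.median(f[:,2]),np.median(p[p[:,2]>.021][:,2])],4))
E
python3 m.py; python3 - <<'E'
from h import *
im=cv2.imread('pics/w1.png');cv2.imwrite('pics/w1z.png',cv2.resize(im[40:190,280:370],None,fx=4,fy=4,interpolation=cv2.INTER_CUBIC))
E
```

```text
long 1188 [0.6196 0.1798 0.0274 0.0845] [[0.593, 0.154, 0.08], [0.645, 0.206, 0.087]]
collar 502 [0.6333 0.0919 0.0271 0.0301] [[0.607, 0.066, 0.023], [0.659, 0.118, 0.032]]
slim 704 [ 6.394e-01 -6.000e-04  2.030e-02  5.700e-02] [[0.62, -0.019, 0.047], [0.658, 0.019, 0.064]]
wide 1448 [ 0.6413 -0.0919  0.0336  0.0393] [[0.609, -0.122, 0.031], [0.672, -0.06, 0.046]]
s1 2485 [0.481  0.1028 0.0413 0.0169 0.365 ]
s2 856 [0.4756 0.0192 0.0349 0.0169 0.0265]
s3 1035 [ 0.4708 -0.0815  0.0312  0.017   0.0266]
```

View pics/w1z.png

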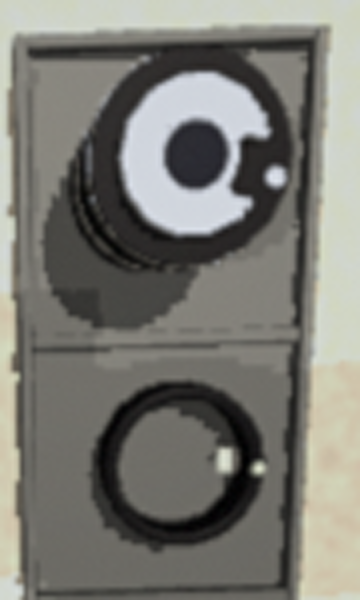

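```bash
python3 - <<'E'
from h import *
im=get_image('wrist');s=get_state()
for uv,z,c in [((348.9,83.9),.084,(.6196,.1798)),((344.1,156.4),.030,(.6333,.0919))]:
    p=rays(im,[uv],z,s)[0][:2]-c;print(p,np.hypot(*p),np.degrees(np.arctan2(p[1],p[0])))
E
```

```text
[ 0.02866342 -0.01254395] 0.031288048091908056 -23.63558698253968
[ 0.02932755 -0.00918367] 0.030731823028621503 -17.387500841987215
```

```bash
python3 - <<'E'
from h import *
P=np.load('pics/w1.npy');im=get_image('wrist');s=get_state()
for u,v in [(349,84),(344,156),(347,84),(342,156),(337,83)]:
    print(u,v,P[v,u],rays(im,[(u,v)],P[v,u,2],s)[0])
b=cv2.imread('pics/w1.png').max(-1)
print(b[150:160,330:350]);print(b[78:90,340:354])
E
```

```text
349 84 [0.64259796 0.17527081 0.08587431] [0.64543054 0.17216382 0.08587431]
344 156 [0.65739941 0.09255525 0.030912  ] [0.65985646 0.08904738 0.030912  ]
347 84 [0.64074838 0.17534202 0.0846346 ] [0.64357869 0.17224606 0.0846346 ]
342 156 [0.65563572 0.09200203 0.02699799] [0.65809365 0.08850213 0.02699799]
337 83 [0.6285086  0.17528595 0.09246601] [0.6312768  0.17228781 0.09246601]
[[112 112 111  97  60  52  50  49  35  13   5  11  18  25  31  70 110 113
  110 111]
 [112 112 110 102  88  93  81  80  59  27   5   5  15  22  27  69 110 111
  111 111]
 [111 111 110 107 136 186 187 165  99  59  16   3  15  23  29  68 109 111
  111 111]
 [112 111  99  92 151 213 215 190 110  71  18   6  14  20  25  56  98 110
  109 111]
 [111 101  76  92 164 216 217 192 115  84  23   0  13  24  39  56  82 107
  110 110]
 [111 106  94 108 169 217 218 192 114  79  20   3  21  73 124 128  90 106
  110 111]
 [111 110 106 115 168 214 216 190 110  69  21   6  52 134 198 188 134 110
  109 109]
 [111 109 109 118 155 187 189 167  96  49   9  13  70 156 215 197 139 111
  109 111]
 [111 110 110 113 124 129 117 101  55  20   1  10  47 104 141 131 117 109
  109 110]
 [110 110 109 110 109  98  60  47  18   3   7   6  20  41  53  75 107 110
  109 110]]
[[ 71  39  43  45  44  44  42  42  42  42  43  41  52  86]
 [ 71  39  43  44  43  43  41  41  39  41  40  42  59  92]
 [ 62  40  42  43  43  42  40  43  51  49  42  41  62  98]
 [ 49  40  42  43  42  41  46  82 120 113  84  51  61  98]
 [ 44  42  43  43  41  42  84 155 201 202 176 103  74 107]
 [ 41  43  42  42  41  50 129 210 226 226 203 122  82 114]
 [ 41  44  42  43  41  53 141 223 227 226 209 143  86 113]
 [ 42  44  43  42  40  47 111 190 223 224 199 120  94 116]
 [ 42  42  43  42  42  40  63 113 153 157 126  84 108 116]
 [ 39  39  39  40  40  40  39  47  69  74  54  78 113 107]
 [ 68  57  52  41  40  40  41  40  41  43  58  92 115 102]
 [182 159 134  56  39  41  42  40  39  47  76 109 116 101]]
```

```bash
python3 - <<'E'
from h import *
s=get_state();im=get_image('wrist');save(im,'w2');P=cloud(im,s);np.save('pics/w1.npy',P)
print(np.round(s['eef_pos'],4),np.round(s['tcp_rot'],4),s['t'])
g=im['image'].min(-1).astype(float)
import runpy;runpy.run_path('m.py')
for (u0,u1,v0,v1),z,c in [((344,354,78,93),.084,None),((341,349,150,164),.030,None)]:
    w=np.clip(g[v0:v1,u0:u1]-115,0,None);v,u=np.mgrid[v0:v1,u0:u1]
    uv=[(u*w).sum()/w.sum(),(v*w).sum()/w.sum()];print(uv,rays(im,[uv],z,s)[0])
E
```

```text
[0.5682 0.0605 0.3048] [1.400e-03 7.011e-01 7.131e-01 4.000e-04] 3.775
long 1188 [0.6195 0.1796 0.0274 0.0845] [[0.593, 0.154, 0.08], [0.645, 0.205, 0.088]]
collar 506 [0.6331 0.092  0.0271 0.0301] [[0.607, 0.066, 0.022], [0.659, 0.118, 0.032]]
slim 700 [ 6.394e-01 -5.000e-04  2.030e-02  5.770e-02] [[0.62, -0.019, 0.047], [0.658, 0.019, 0.064]]
wide 1448 [ 0.6416 -0.0919  0.0338  0.0393] [[0.61, -0.122, 0.031], [0.672, -0.06, 0.046]]
s1 2500 [0.4812 0.0995 0.0381 0.0168 0.366 ]
s2 856 [0.4775 0.0192 0.0347 0.0169 0.0265]
s3 1026 [ 0.4707 -0.0818  0.0313  0.017   0.0266]
[np.float64(346.1816891412349), np.float64(80.5542938254081)] [0.64253017 0.17568412 0.084     ]
[np.float64(342.80299251870326), np.float64(153.71820448877804)] [0.65820564 0.09191368 0.03      ]
```

```bash
cat >> h.py <<'E'
def to(x,y,z,yaw=None,seat=None):
    "delta in tool units to target TCP x,y,z ; yaw= world angle of tool y (deg)"
    s=get_state();R=quatR(s['tcp_rot']);d=R.T@(np.array([x,y,z])-s['eef_pos'])/.05
    yw=np.degrees(np.arctan2(R[1,1],R[0,1]))
    print('pos',np.round(s['eef_pos'],4),'units',np.round(d,2),'toolY yaw',round(yw,2),'axis',np.round(R[:,2],4),'w',round(float(s['width']),4),'F',np.round(s['ft_force'],1),'t',s['t'])
E
python3 - <<'E'
from h import *
P=np.load('pics/w1.npy')
for x0,x1 in [(.42,.425),(.425,.43),(.43,.435),(.435,.44),(.515,.52),(.52,.525),(.525,.53)]:
    m=(P[...,0]>x0)&(P[...,0]<x1)&(P[...,1]>.05)&(P[...,1]<.1);print(x0,np.round(np.percentile(P[m][:,2],[5,50,95]),4))
to(.6405,-.0917,.12)
E
```

```text
0.42 [-0.0006  0.0007  0.0023]
0.425 [0.0213 0.022  0.0226]
0.43 [0.0206 0.0223 0.0235]
0.435 [0.021  0.0263 0.0275]
0.515 [0.3013 0.3592 0.3807]
0.52 [0.0278 0.3237 0.3825]
0.525 [0.0222 0.3631 0.3833]
pos [0.5673 0.0635 0.3039] units [-3.14  1.4   3.68] toolY yaw 1.21 axis [ 5.e-04  4.e-04 -1.e+00] w 0.0882 F [ 0.4  0.7 -0.3] t 3.825
```

```bash
python3 - <<'E'
from h import *
for i in range(5):
    s=get_state();print(s['t'],np.round(s['eef_pos'],4),np.round(s['tcp_rot'],4),np.round(s['qpos'],4),np.abs(s['joint_vel']).max()); get_image('top')
E
```

```text
3.825 [0.5673 0.0635 0.3039] [0.000e+00 6.996e-01 7.145e-01 3.000e-04] [-0.2383  0.5665  0.0768  1.6923 -0.0537  0.8843 -0.1183] 0.044011535874364224
3.875 [0.5668 0.0653 0.3034] [-6.000e-04  6.986e-01  7.155e-01  1.000e-04] [-0.2401  0.567   0.0753  1.6929 -0.0538  0.8842 -0.1186] 0.03032430900730673
3.925 [0.5665 0.0662 0.3032] [-0.0009  0.6981  0.716  -0.    ] [-0.2412  0.5673  0.0747  1.6931 -0.0538  0.8842 -0.1187] 0.01665562786757473
3.975 [0.5665 0.0665 0.3031] [-1.000e-03  6.979e-01  7.162e-01 -1.000e-04] [-0.2418  0.5675  0.0747  1.6932 -0.0537  0.8842 -0.1187] 0.008423728549175289
4.025 [0.5665 0.0665 0.3031] [-9.000e-04  6.979e-01  7.162e-01 -2.000e-04] [-0.242   0.5676  0.075   1.6931 -0.0536  0.8843 -0.1187] 0.008785448462965131
```

```bash
python3 - <<'E'
from h import *
to(.6405,-.0917,.12)
E
```

```text
pos [0.5666 0.0663 0.3031] units [-3.2   1.4   3.66] toolY yaw 1.47 axis [-1.3e-03  7.0e-04 -1.0e+00] w 0.0878 F [-0.2  0.3  0.3] t 4.075
```

```bash
python3 -m jog '{"hand":[0,0,0,0,0,0,0,0,0],"travel":[[-0.7,0.3,0.7],[-0.9,0.4,0.9],[-0.8,0.4,0.9],[-0.6,0.2,0.8],[-0.2,0.1,0.36],[0,0,0],[0,0,0],[0,0,0],[0,0,0]],"angular":[[0,0,0],[0,0,0],[0,0,0],[0,0,0],[0,0,0],[0,0,0],[0,0,0],[0,0,0],[0,0,0]]}'
python3 - <<'E'
from h import *
to(.6405,-.0917,.042)
s=get_state();im=get_image('wrist');save(im,'w3')
P=cloud(im,s);np.save('pics/w3.npy',P)
for c,(a,b) in [((.6405,-.092),(.030,.040)),((.6405,-.092),(.030,.05))]:
    m=(np.hypot(P[...,0]-c[0],P[...,1]-c[1])<.045)&(P[...,2]>a)&(P[...,2]<b)
    p=P[m]; (x,y),r=cv2.minEnclosingCircle(p[:,:2].astype(np.float32));print(len(p),x,y,r)
E
```

```text
t: 5.2
eef_pos: [0.6396, -0.0896, 0.1254]
tcp_rot: [0.001, 0.699, 0.715, 0.001]
ft_force: [-0.6, 0.4, -1.2]
width: 0.0881
pos [ 0.6396 -0.0896  0.1254] units [-0.04  0.01  1.67] toolY yaw 1.35 axis [ 1.7e-03  3.0e-04 -1.0e+00] w 0.0881 F [-0.6  0.4 -1.2] t 5.2
3469 0.6412128210067749 -0.0921889916062355 0.0334981232881546
5688 0.6412128210067749 -0.0921889916062355 0.0334981232881546
```

View pics/w3.png

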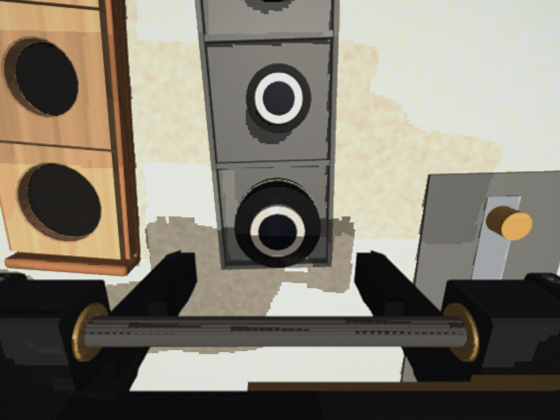

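```bash
python3 -m jog '{"hand":[0,0,0,0,0,0,0],"travel":[[-0.04,0.02,0.5],[0,0,0.6],[0,0,0.4],[0,0,0.16],[0,0,0],[0,0,0],[0,0,0]],"angular":[[0,0,0],[0,0,0],[0,0,0],[0,0,0],[0,0,0],[0,0,0],[0,0,0]]}' 25
python3 - <<'E'
from h import *
to(.6408,-.092,.042)
E
```

```text
t: 6.12
eef_pos: [0.6406, -0.0926, 0.042]
tcp_rot: [0.001, 0.699, 0.715, 0.0]
ft_force: [-0.3, -0.1, -0.1]
width: 0.0883
pos [ 0.6406 -0.0926  0.042 ] units [0.01 0.   0.  ] toolY yaw 1.28 axis [ 1.3e-03 -1.0e-04 -1.0e+00] w 0.0883 F [-0.3 -0.1 -0.1] t 6.125
```

```bash
python3 -m jog '{"hand":[1,1,1,1,1,1],"travel":[[0,0,0],[0,0,0],[0,0,0],[0,0,0],[0,0,0],[0,0,0]],"angular":[[0,0,0],[0,0,0],[0,0,0],[0,0,0],[0,0,0],[0,0,0]]}' 25
python3 - <<'E'
from h import *
to(.6408,-.092,.130)
E
```

```text
t: 6.88
eef_pos: [0.6404, -0.0925, 0.0414]
tcp_rot: [0.0, 0.699, 0.715, 0.0]
ft_force: [0.8, -0.1, 2.0]
width: 0.0644
pos [ 0.6404 -0.0925  0.0414] units [ 0.01  0.01 -1.77] toolY yaw 1.29 axis [ 5.e-04  1.e-04 -1.e+00] w 0.0644 F [ 0.8 -0.1  2. ] t 6.875
```

```bash
python3 -m jog '{"hand":[1,1,1,1,1,1,1,1],"travel":[[0,0,-0.2],[0,0,-0.5],[0,0,-0.6],[0,0,-0.5],[0,0,-0.2],[0,0,0],[0,0,0],[0,0,0]],"angular":[[0,0,0],[0,0,0],[0,0,0],[0,0,0],[0,0,0],[0,0,0],[0,0,0],[0,0,0]]}'
python3 - <<'E'
from h import *
to(.481,.100,.130)
s=get_state();im=get_image('wrist');save(im,'w4')
E
```

```text
t: 7.88
eef_pos: [0.6394, -0.0924, 0.1401]
tcp_rot: [-0.001, 0.699, 0.715, -0.001]
ft_force: [0.1, -0.9, -2.2]
width: 0.0648
pos [ 0.6394 -0.0924  0.1401] units [ 3.92 -3.08  0.21] toolY yaw 1.29 axis [-2.1e-03  3.0e-04 -1.0e+00] w 0.0648 F [ 0.1 -0.9 -2.2] t 7.875
```

View pics/w4.png

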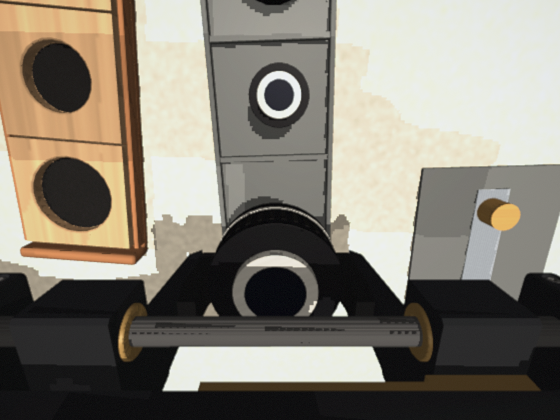

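```bash
python3 -m jog '{"hand":[1,1,1,1,1,1,1,1,1,1],"travel":[[0.4,-0.3,0],[0.8,-0.6,0],[0.9,-0.7,0],[0.9,-0.7,0],[0.6,-0.5,0],[0.3,-0.28,0.2],[0.02,0,0],[0,0,0],[0,0,0],[0,0,0]],"angular":[[0,0,0],[0,0,0],[0,0,0],[0,0,0],[0,0,0],[0,0,0],[0,0,0],[0,0,0],[0,0,0],[0,0,0]]}'
python3 - <<'E'
from h import *
to(.481,.100,.0545)
s=get_state();im=get_image('wrist');save(im,'w5')
to(.481,.100,.0545)
E
```

```text
t: 9.18
eef_pos: [0.4825, 0.0992, 0.1314]
tcp_rot: [0.0, 0.7, 0.714, 0.0]
ft_force: [0.3, 0.3, -2.3]
width: 0.0644
pos [0.4825 0.0992 0.1314] units [ 0.02 -0.03  1.54] toolY yaw 1.19 axis [ 9.e-04 -1.e-04 -1.e+00] w 0.0644 F [ 0.3  0.3 -2.3] t 9.175
pos [0.4823 0.0994 0.1314] units [ 0.01 -0.03  1.54] toolY yaw 1.21 axis [ 7.e-04 -0.e+00 -1.e+00] w 0.0642 F [ 0.   0.  -3.1] t 9.225
```

View pics/w5.png

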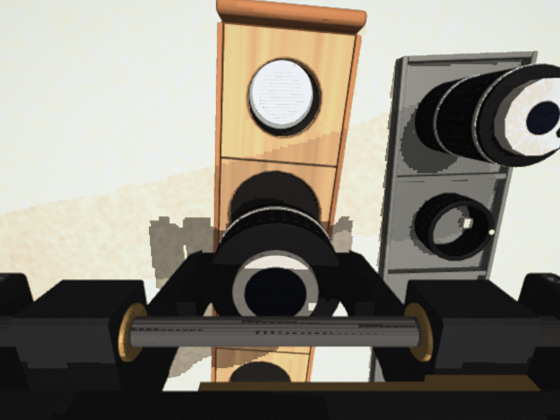

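```bash
python3 -m jog '{"hand":[1,1,1,1,1,1,1,1,1],"travel":[[0.02,-0.03,0.3],[0,0,0.4],[0,0,0.4],[0,0,0.2],[0,0,0.14],[0,0,0.08],[0,0,0],[0,0,0],[0,0,0]],"angular":[[0,0,0],[0,0,0],[0,0,0],[0,0,0],[0,0,0],[0,0,0],[0,0,0],[0,0,0],[0,0,0]]}'
python3 - <<'E'
from h import *
to(.481,.100,.0534)
E
```

```text
t: 10.35
eef_pos: [0.4805, 0.101, 0.0555]
tcp_rot: [0.0, 0.699, 0.715, 0.0]
ft_force: [-0.1, -0.5, -2.5]
width: 0.0649
pos [0.4805 0.101  0.0555] units [-0.02  0.01  0.04] toolY yaw 1.28 axis [ 7.e-04  2.e-04 -1.e+00] w 0.0649 F [-0.1 -0.5 -2.5] t 10.35
```

Not touching yet (2 mm up); lower, release, and rise.

```bash
python3 -m jog '{"hand":[1,1,1],"travel":[[-0.01,0.01,0.04],[0,0,0.01],[0,0,0]],"angular":[[0,0,0],[0,0,0],[0,0,0]]}'
python3 -m jog '{"hand":[0,0,0,0,0],"travel":[[0,0,0],[0,0,0],[0,0,0],[0,0,0],[0,0,0]],"angular":[[0,0,0],[0,0,0],[0,0,0],[0,0,0],[0,0,0]]}'
python3 - <<'E'
from h import *
to(.481,.100,.13)
E
```

```text
t: 10.72
eef_pos: [0.481, 0.1005, 0.0533]
tcp_rot: [0.0, 0.699, 0.715, 0.0]
ft_force: [-0.8, 0.4, 5.8]
width: 0.0644
t: 11.35
eef_pos: [0.4807, 0.1004, 0.0527]
tcp_rot: [-0.0, 0.699, 0.715, -0.0]
ft_force: [-1.6, 0.1, 0.1]
width: 0.0881
pos [0.4807 0.1004 0.0527] units [-0.01  0.01 -1.55] toolY yaw 1.28 axis [-1.e-04  0.e+00 -1.e+00] w 0.0881 F [-1.6  0.1  0.1] t 11.35
```

```bash
python3 -m jog '{"hand":[0,0,0,0,0,0,0,0,0,0],"travel":[[0,0,-0.6],[0,0,-0.8],[-0.2,0.3,-0.4],[-0.5,0.7,0],[-0.6,0.8,0],[-0.5,0.8,0],[-0.29,0.51,0],[0,0,0],[0,0,0],[0,0,0]],"angular":[[0,0,0],[0,0,0],[0,0,0],[0,0,0],[0,0,0],[0,0,0],[0,0,0],[0,0,0],[0,0,0],[0,0,0]]}'
python3 - <<'E'
from h import *
s=get_state();im=get_image('wrist');save(im,'w6')
P=cloud(im,s);c=(.639,-.0003)
m=(np.hypot(P[...,0]-c[0],P[...,1]-c[1])<.04)&(P[...,2]>.046)&(P[...,2]<.07)
p=P[m]; (x,y),r=cv2.minEnclosingCircle(p[:,:2].astype(np.float32));print(len(p),x,y,r)
to(.639,-.0003,.046)
E
```

```text
t: 12.6
eef_pos: [0.6372, 0.0008, 0.1426]
tcp_rot: [-0.001, 0.699, 0.716, -0.0]
ft_force: [-0.8, -0.7, 0.4]
width: 0.0881
2152 0.6393433809280396 -0.0006154416478239 0.02036474272608757
pos [6.375e-01 6.000e-04 1.427e-01] units [-0.02  0.03  1.93] toolY yaw 1.37 axis [-1.2e-03  6.0e-04 -1.0e+00] w 0.0883 F [ 0.2 -0.1  0.3] t 12.65
```

View pics/w6.png

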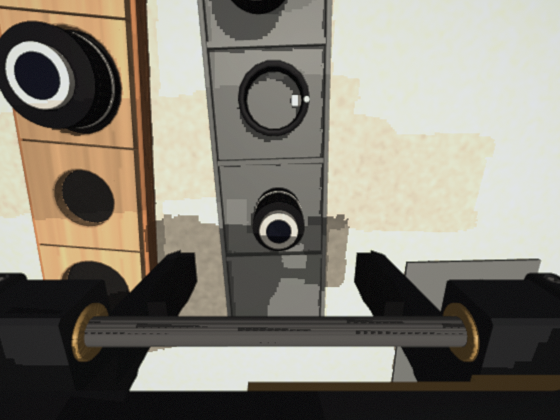

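```bash
python3 -m jog '{"hand":[0,0,0,0,0,0,0,0],"travel":[[-0.02,0.03,0.4],[0,0,0.6],[0,0,0.5],[0,0,0.3],[0,0,0.13],[0,0,0],[0,0,0],[0,0,0]],"angular":[[0,0,0],[0,0,0],[0,0,0],[0,0,0],[0,0,0],[0,0,0],[0,0,0],[0,0,0]]}'
python3 -m jog '{"hand":[1,1,1,1,1,1,1],"travel":[[0,0,0],[0,0,0],[0,0,0],[0,0,0],[0,0,0],[0,0,0],[0,0,0]],"angular":[[0,0,0],[0,0,0],[0,0,0],[0,0,0],[0,0,0],[0,0,0],[0,0,0]]}' 20
python3 - <<'E'
from h import *
to(.4755,.0108,.1460)
E
```

```text
t: 13.65
eef_pos: [0.6406, -0.0015, 0.047]
tcp_rot: [0.0, 0.699, 0.715, 0.001]
ft_force: [-0.3, 0.4, -0.3]
width: 0.0881
t: 14.52
eef_pos: [0.64, -0.0015, 0.0462]
tcp_rot: [-0.0, 0.699, 0.715, -0.0]
ft_force: [-0.3, 0.1, 0.8]
width: 0.0381
pos [ 0.64   -0.0015  0.0462] units [ 0.32 -3.28 -2.  ] toolY yaw 1.28 axis [-2.e-04  1.e-04 -1.e+00] w 0.0381 F [-0.3  0.1  0.8] t 14.525
```

```bash
python3 -m jog '{"hand":[1,1,1,1,1,1,1,1,1,1],"travel":[[0,0,-0.2],[0,0,-0.6],[0,0,-0.7],[0,-0.2,-0.4],[0.1,-0.6,-0.1],[0.1,-0.9,0],[0.1,-0.8,0],[0,-0.5,0],[0,-0.25,0],[0,0,0]],"angular":[[0,0,0],[0,0,0],[0,0,0],[0,0,0],[0,0,0],[0,0,0],[0,0,0],[0,0,0],[0,0,0],[0,0,0]]}'
python3 -m jog '{"hand":[1,1,1],"travel":[[0,0,0],[0,0,0],[0,0,0]],"angular":[[0,0,0],[0,0,0],[0,0,0]]}'
python3 - <<'E'
from h import *
to(.4755,.010,.0585)
s=get_state();im=get_image('wrist');save(im,'w7')
E
```

```text
t: 15.78
eef_pos: [0.4775, 0.0098, 0.1465]
tcp_rot: [0.0, 0.699, 0.715, 0.0]
ft_force: [0.8, 0.5, -1.5]
width: 0.0386
t: 16.15
eef_pos: [0.4778, 0.0099, 0.1461]
tcp_rot: [0.0, 0.699, 0.715, 0.0]
ft_force: [-0.1, -1.0, -2.0]
width: 0.0381
pos [0.4778 0.0099 0.1461] units [ 0.   -0.05  1.75] toolY yaw 1.28 axis [ 5.e-04  1.e-04 -1.e+00] w 0.0381 F [-0.1 -1.  -2. ] t 16.15
```

View pics/w7.png

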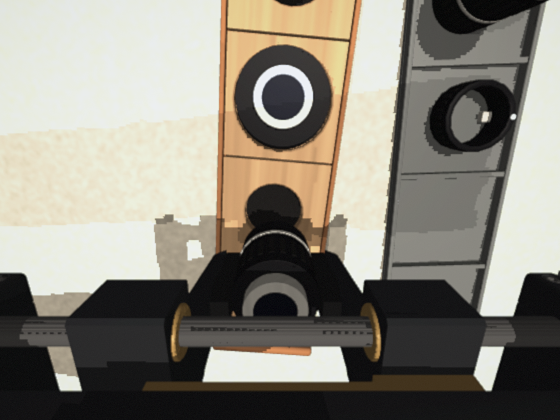

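```bash
python3 -m jog '{"hand":[1,1,1,1,1,1,1,1,1],"travel":[[0,-0.04,0.3],[0,0,0.5],[0,0,0.4],[0,0,0.3],[0,0,0.16],[0,0,0.07],[0,0,0],[0,0,0],[0,0,0]],"angular":[[0,0,0],[0,0,0],[0,0,0],[0,0,0],[0,0,0],[0,0,0],[0,0,0],[0,0,0],[0,0,0]]}'
python3 - <<'E'
from h import *
to(.4755,.010,.0582)
E
```

```text
t: 17.32
eef_pos: [0.4755, 0.0098, 0.0601]
tcp_rot: [0.0, 0.699, 0.715, 0.0]
ft_force: [-0.0, -0.4, -0.9]
width: 0.0381
pos [0.4755 0.0098 0.0601] units [ 0.   -0.    0.04] toolY yaw 1.28 axis [ 8.e-04  1.e-04 -1.e+00] w 0.0381 F [-0.  -0.4 -0.9] t 17.325
```

```bash
python3 -m jog '{"hand":[1,1,1],"travel":[[0,0,0.04],[0,0,0.01],[0,0,0]],"angular":[[0,0,0],[0,0,0],[0,0,0]]}'
python3 -m jog '{"hand":[0,0,0,0,0,0],"travel":[[0,0,0],[0,0,0],[0,0,0],[0,0,0],[0,0,0],[0,0,0]],"angular":[[0,0,0],[0,0,0],[0,0,0],[0,0,0],[0,0,0],[0,0,0]]}'
python3 - <<'E'
from h import *
to(.619,.180,.1582)
E
```

```text
t: 17.7
eef_pos: [0.4756, 0.0098, 0.058]
tcp_rot: [0.0, 0.699, 0.715, 0.0]
ft_force: [-0.3, 0.3, 8.3]
width: 0.0387
t: 18.45
eef_pos: [0.4753, 0.0098, 0.0572]
tcp_rot: [-0.0, 0.699, 0.715, 0.0]
ft_force: [0.3, 0.4, 0.0]
width: 0.0878
pos [0.4753 0.0098 0.0572] units [ 3.34  2.95 -2.02] toolY yaw 1.28 axis [-0.  0. -1.] w 0.0878 F [0.3 0.4 0. ] t 18.45
```

```bash
python3 -m jog '{"hand":[0,0,0,0,0,0,0,0,0,0],"travel":[[0,0,-0.5],[0,0,-0.8],[0.2,0.2,-0.6],[0.6,0.5,-0.12],[0.8,0.7,0],[0.8,0.7,0],[0.6,0.5,0],[0.34,0.35,0],[0,0,0],[0,0,0]],"angular":[[0,0,0],[0,0,0],[0,0,0],[0,0,0],[0,0,0],[0,0,0],[0,0,0],[0,0,0],[0,0,0],[0,0,0]]}'
python3 -m jog '{"hand":[0,0,0],"travel":[[0,0,0],[0,0,0],[0,0,0]],"angular":[[0,0,0],[0,0,0],[0,0,0]]}'
python3 - <<'E'
from h import *
s=get_state();im=get_image('wrist');save(im,'w8')
P=cloud(im,s);c=(.619,.180)
m=(np.hypot(P[...,0]-c[0],P[...,1]-c[1])<.04)&(P[...,2]>.078)&(P[...,2]<.09)
p=P[m]; (x,y),r=cv2.minEnclosingCircle(p[:,:2].astype(np.float32));print(len(p),x,y,r)
to(.619,.180,.066)
E
```

```text
t: 19.7
eef_pos: [0.6179, 0.1785, 0.1579]
tcp_rot: [-0.0, 0.7, 0.715, -0.001]
ft_force: [1.0, -0.6, -0.4]
width: 0.0879
t: 20.08
eef_pos: [0.6189, 0.1797, 0.1584]
tcp_rot: [-0.0, 0.699, 0.715, -0.0]
ft_force: [0.1, 0.5, 0.7]
width: 0.0879
2234 0.6194701194763184 0.1801672875881195 0.027537932619452477
pos [0.619  0.1798 0.1583] units [0.   0.   1.85] toolY yaw 1.26 axis [ 0.e+00  1.e-04 -1.e+00] w 0.0884 F [-1.1  0.  -0.7] t 20.125
```

View pics/w8.png

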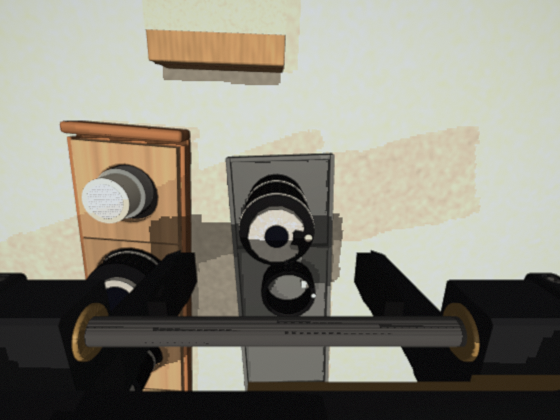

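```bash
python3 -m jog '{"hand":[0,0,0,0,0,0,0,0],"travel":[[0,0.01,0.4],[0,0,0.6],[0,0,0.5],[0,0,0.25],[0,0,0.1],[0,0,0],[0,0,0],[0,0,0]],"angular":[[0,0,0],[0,0,0],[0,0,0],[0,0,0],[0,0,0],[0,0,0],[0,0,0],[0,0,0]]}'
python3 -m jog '{"hand":[1,1,1,1,1,1,1],"travel":[[0,0,0],[0,0,0],[0,0,0],[0,0,0],[0,0,0],[0,0,0],[0,0,0]],"angular":[[0,0,0],[0,0,0],[0,0,0],[0,0,0],[0,0,0],[0,0,0],[0,0,0]]}' 30
python3 - <<'E'
from h import *
to(.4705,-.080,.1800)
E
```

```text
t: 21.12
eef_pos: [0.62, 0.1802, 0.0665]
tcp_rot: [0.0, 0.699, 0.715, 0.001]
ft_force: [0.3, 0.1, -0.2]
width: 0.0879
t: 22.0
eef_pos: [0.6196, 0.1801, 0.0657]
tcp_rot: [0.0, 0.699, 0.715, 0.0]
ft_force: [0.7, 0.4, -0.4]
width: 0.0522
pos [0.6196 0.1801 0.0657] units [-5.13 -3.1  -2.29] toolY yaw 1.28 axis [ 1.e-04  1.e-04 -1.e+00] w 0.0522 F [ 0.7  0.4 -0.4] t 22.0
```

```bash
python3 -m jog '{"hand":[1,1,1,1,1,1,1,1,1,1],"travel":[[0,0,-0.2],[0,0,-0.6],[0,0,-0.7],[-0.1,-0.1,-0.4],[-0.5,-0.3,-0.1],[-0.8,-0.5,0],[-0.9,-0.5,0],[-0.9,-0.6,0],[-0.8,-0.5,0],[-0.6,-0.3,0]],"angular":[[0,0,0],[0,0,0],[0,0,0],[0,0,0],[0,0,0],[0,0,0],[0,0,0],[0,0,0],[0,0,0],[0,0,0]]}'
python3 -m jog '{"hand":[1,1,1,1,1,1],"travel":[[-0.4,-0.2,0],[-0.13,-0.1,0],[0,0,0],[0,0,0],[0,0,0],[0,0,0]],"angular":[[0,0,0],[0,0,0],[0,0,0],[0,0,0],[0,0,0],[0,0,0]]}'
python3 - <<'E'
from h import *
to(.4705,-.080,.0780)
s=get_state();im=get_image('wrist');save(im,'w9')
E
```

```text
t: 23.25
eef_pos: [0.4822, -0.0553, 0.1659]
tcp_rot: [-0.001, 0.7, 0.714, -0.001]
ft_force: [0.9, -0.5, -3.2]
width: 0.0524
t: 24.0
eef_pos: [0.4705, -0.0792, 0.1656]
tcp_rot: [-0.0, 0.699, 0.715, 0.0]
ft_force: [-0.8, 0.4, -1.9]
width: 0.052
pos [ 0.4705 -0.0792  0.1656] units [-0.02 -0.    1.75] toolY yaw 1.35 axis [ 1.e-04  3.e-04 -1.e+00] w 0.052 F [-0.8  0.4 -1.9] t 24.0
```

View pics/w9.png

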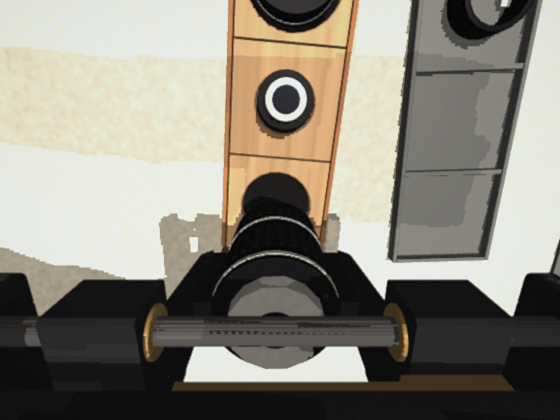

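```bash
python3 -m jog '{"hand":[1,1,1,1,1,1,1,1,1],"travel":[[-0.02,0,0.3],[0,0,0.5],[0,0,0.4],[0,0,0.3],[0,0,0.16],[0,0,0.07],[0,0,0],[0,0,0],[0,0,0]],"angular":[[0,0,0],[0,0,0],[0,0,0],[0,0,0],[0,0,0],[0,0,0],[0,0,0],[0,0,0],[0,0,0]]}'
python3 - <<'E'
from h import *
to(.4705,-.080,.0777)
E
```

```text
t: 25.18
eef_pos: [0.4706, -0.0808, 0.0796]
tcp_rot: [0.0, 0.699, 0.715, 0.0]
ft_force: [1.0, -0.0, -2.5]
width: 0.0522
pos [ 0.4706 -0.0808  0.0796] units [ 0.02 -0.    0.04] toolY yaw 1.28 axis [ 8.e-04 -0.e+00 -1.e+00] w 0.0522 F [ 1.  -0.  -2.5] t 25.175
```

```bash
python3 -m jog '{"hand":[1,1,1],"travel":[[0,0,0.04],[0,0,0.01],[0,0,0]],"angular":[[0,0,0],[0,0,0],[0,0,0]]}'
python3 -m jog '{"hand":[0,0,0,0,0,0],"travel":[[0,0,0],[0,0,0],[0,0,0],[0,0,0],[0,0,0],[0,0,0]],"angular":[[0,0,0],[0,0,0],[0,0,0],[0,0,0],[0,0,0],[0,0,0]]}'
python3 - <<'E'
from h import *
to(.6325,.092,.17)
E
```

```text
t: 25.55
eef_pos: [0.4706, -0.0808, 0.0776]
tcp_rot: [0.0, 0.699, 0.715, 0.0]
ft_force: [-0.6, 0.2, 8.0]
width: 0.0522
t: 26.3
eef_pos: [0.4703, -0.0808, 0.0767]
tcp_rot: [-0.0, 0.699, 0.715, 0.0]
ft_force: [-0.3, -0.2, 0.5]
width: 0.0881
pos [ 0.4703 -0.0808  0.0767] units [ 3.38  3.32 -1.87] toolY yaw 1.29 axis [-0.e+00  1.e-04 -1.e+00] w 0.0881 F [-0.3 -0.2  0.5] t 26.3
```

```bash
python3 -m jog '{"hand":[0,0,0,0,0,0,0,0],"travel":[[0,0,-0.5],[0,0,-0.8],[0,0,-0.8],[0,0,-0.5],[0,0,-0.2],[0,0,0],[0,0,0],[0,0,0]],"angular":[[0,0,0],[0,0,0],[0,0,0],[0,0,0],[0,0,0],[0,0,0],[0,0,0],[0,0,0]]}'
python3 - <<'E'
from h import *
s=get_state();im=get_image('wrist');save(im,'w10')
P=cloud(im,s);c=(.4705,-.0805)
for a,b in [(.088,.0985),(.0998,.108)]:
    m=(np.hypot(P[...,0]-c[0],P[...,1]-c[1])<.04)&(P[...,2]>a)&(P[...,2]<b)
    p=P[m]; (x,y),r=cv2.minEnclosingCircle(p[:,:2].astype(np.float32));print(len(p),x,y,r,np.median(p[:,2]))
to(.6325,.092,.14)
E
```

```text
t: 27.3
eef_pos: [0.4698, -0.0808, 0.2157]
tcp_rot: [-0.001, 0.699, 0.715, -0.001]
ft_force: [0.2, -0.2, -0.2]
width: 0.0884
1531 0.4704713523387909 -0.0806112140417099 0.02750561572611332 0.09656511567590571
1480 0.47070515155792236 -0.08079905062913895 0.019715264439582825 0.10462473463429807
pos [ 0.4699 -0.0808  0.2159] units [3.38 3.33 1.51] toolY yaw 1.29 axis [-1.7e-03  2.0e-04 -1.0e+00] w 0.0881 F [0.  0.4 0. ] t 27.35
```

View pics/w10.png

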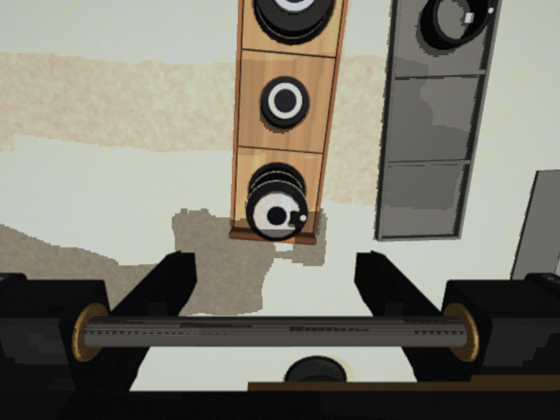

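```bash
cat >> h.py <<'E'
def dot(im,s,box,z,c,th=115):
    u0,u1,v0,v1=box;g=im['image'].min(-1).astype(float);w=np.clip(g[v0:v1,u0:u1]-th,0,None);v,u=np.mgrid[v0:v1,u0:u1]
    uv=[(u*w).sum()/w.sum(),(v*w).sum()/w.sum()];p=rays(im,[uv],z,s)[0][:2]-c
    print('dot',uv,p,'r',np.hypot(*p),'ang',np.degrees(np.arctan2(p[1],p[0])))
E
python3 - <<'E'
from h import *
s=get_state();im=get_image('wrist');save(im,'w11')
g=im['image'].min(-1);print(g[211:224,294:314])
dot(im,s,(299,309,212,223),.0962,(.4705,-.0807))
to(.6325,.092,.14)
E
```

```text
[[ 49  64  88  97  94  34  20  20  21  22  22  20  23  56  87  88  87  90
   93  93]
 [ 23  25  28  31  32  19  19  20  21  22  18  19  22  39  62  66  67  69
   71  72]
 [ 24  23  20  19  17  18  20  19  13  18  17  18  23  32  55  65  66  68
   71  72]
 [ 25  23  20  20  19  19  24  37  48  51  40  22  19  33  55  65  67  69
   70  68]
 [ 23  25  19  21  20  24  60 110 142 150 122  66  23  38  61  66  68  69
   71  68]
 [ 19  22  20  20  19  43 108 166 177 182 171 135  48  40  64  66  68  68
   71  65]
 [ 19  20  19  18  22  62 131 181 183 183 182 158  63  42  65  67  67  70
   70  62]
 [ 19  20  20  19  23  65 135 182 183 183 183 156  71  52  64  66  68  69
   70  63]
 [ 21  20  21  21  19  46 107 164 180 182 168 119  55  59  65  66  68  71
   72  62]
 [ 20  21  21  18  18  25  57 101 125 131 108  63  44  63  64  66  69  72
   71  61]
 [ 21  19  19  22  17  19  22  36  56  59  42  33  49  65  67  67  70  71
   71  60]
 [ 20  20  18  19  19  20  19  16  21  21  21  34  55  65  66  66  69  70
   68  53]
 [ 21  18  22  19  19  17  19  20  18  18  23  41  62  65  66  68  68  71
   67  49]]
dot [np.float64(302.67413931144915), np.float64(217.3939151321057)] [ 0.02290116 -0.0046565 ] r 0.023369773850766124 ang -11.493296609744018
pos [ 0.47   -0.0808  0.216 ] units [3.38 3.33 1.52] toolY yaw 1.29 axis [-1.4e-03  2.0e-04 -1.0e+00] w 0.0884 F [-0.3  0.5  0.4] t 27.4
```

```bash
python3 -m jog '{"hand":[0,0,0,0,0,0,0,0,0,0],"travel":[[0.4,0.4,0],[0.8,0.8,0],[0.9,0.9,0.2],[0.7,0.7,0.4],[0.4,0.4,0.5],[0.18,0.13,0.3],[0,0,0.1],[0,0,0],[0,0,0],[0,0,0]],"angular":[[0,0,0],[0,0,0],[0,0,0],[0,0,0],[0,0,0],[0,0,0],[0,0,0],[0,0,0],[0,0,0],[0,0,0]]}'
python3 -m jog '{"hand":[0,0],"travel":[[0,0,0],[0,0,0]],"angular":[[0,0,0],[0,0,0]]}'
python3 - <<'E'
from h import *
s=get_state();im=get_image('wrist');save(im,'w12')
P=cloud(im,s);c=(.6325,.092)
m=(np.hypot(P[...,0]-c[0],P[...,1]-c[1])<.04)&(P[...,2]>.022)&(P[...,2]<.036)
p=P[m]; (x,y),r=cv2.minEnclosingCircle(p[:,:2].astype(np.float32));print(len(p),x,y,r,np.median(p[:,2]))
to(.6325,.092,.0425)
E
```

```text
t: 28.65
eef_pos: [0.6319, 0.0898, 0.1429]
tcp_rot: [0.0, 0.7, 0.715, 0.0]
ft_force: [-0.5, -0.5, 1.1]
width: 0.0882
t: 28.9
eef_pos: [0.6317, 0.0905, 0.1422]
tcp_rot: [0.0, 0.699, 0.715, 0.0]
ft_force: [0.9, -0.9, 0.4]
width: 0.0879
1329 0.6332850456237793 0.09202146530151367 0.02728234976530075 0.030140211814303833
pos [0.6317 0.0905 0.1421] units [0.03 0.02 1.99] toolY yaw 1.28 axis [ 2.e-04  1.e-04 -1.e+00] w 0.0881 F [-0.   0.6  0.4] t 28.95
```

View pics/w12.png

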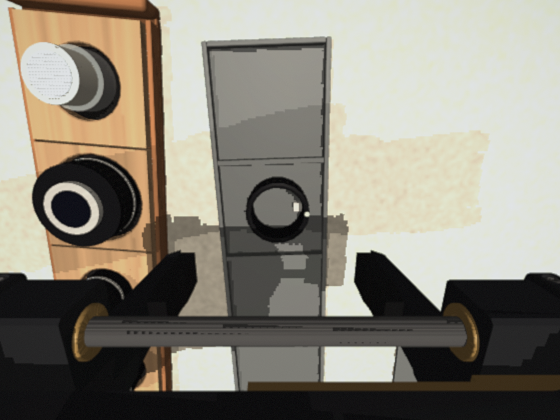

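```bash
python3 - <<'E'
from h import *
s=get_state();im=get_image('wrist')
g=im['image'].min(-1);print(g[208:220,296:314])
dot(im,s,(303,312,208,220),.030,(.6333,.092))
to(.6331,.092,.0418)
E
python3 -m jog '{"hand":[0,0,0,0,0,0,0,0],"travel":[[0.03,0.03,0.4],[0,0,0.6],[0,0,0.5],[0,0,0.35],[0,0,0.13],[0,0,0],[0,0,0],[0,0,0]],"angular":[[0,0,0],[0,0,0],[0,0,0],[0,0,0],[0,0,0],[0,0,0],[0,0,0],[0,0,0]]}'
python3 - <<'E'
from h import *
to(.6331,.092,.0418)
E
```

```text
[[211 211 186 112 104  89  28  10  20  22  23  24  43  80 110 111 111 110]
 [210 209 187 112  99  77  22  10  21  23  20  23  41  82 110 111 111 110]
 [208 208 183 111  96  68  21   8  16  21  24  25  34  74 110 111 110 109]
 [152 148 122  77  63  41  12   6  19  44  74  81  61  71 109 110 110 110]
 [112  99  63  49  28  12   1  10  55 125 181 184 161 109 108 110 111 111]
 [101  72  54  46  16   6   5  26  99 176 210 212 195 139 103 109 110 111]
 [ 97  60  48  34   9   4   3  34 123 201 214 213 199 148 107 108 110 110]
 [ 97  56  39  18   6   5   1  26  99 176 210 211 187 116  79  78  79  79]
 [ 98  53  26   9   8   6   3  14  52 104 140 138 118  73  56  54  54  55]
 [ 95  42  11   6   6   8   6  11  23  40  56  49  45  51  53  54  53  54]
 [ 81  27   6   2   5   2   9  14  22  23  23  24  33  52  54  54  53  54]
 [ 45  12   4   6   6   8   7  14  22  23  20  25  37  54  54  55  55  55]]
dot [np.float64(306.67042042042044), np.float64(213.76576576576576)] [ 0.02448547 -0.00024438] r 0.02448668646781128 ang -0.5718258168802907
pos [0.6317 0.0905 0.1421] units [0.03 0.03 2.01] toolY yaw 1.29 axis [ 1.e-04  1.e-04 -1.e+00] w 0.0881 F [0.3 0.6 0.4] t 29.0
t: 30.0
eef_pos: [0.6338, 0.0921, 0.0439]
tcp_rot: [0.0, 0.699, 0.715, 0.001]
ft_force: [0.5, -0.6, 0.4]
width: 0.0883
pos [0.6338 0.0921 0.0439] units [-0.   -0.01  0.04] toolY yaw 1.28 axis [ 1.6e-03  4.0e-04 -1.0e+00] w 0.0883 F [ 0.5 -0.6  0.4] t 30.0
```

```bash
python3 -m jog '{"hand":[0,0.4,1,1,1,1,1,1],"travel":[[0,0,0.03],[0,0,0],[0,0,0],[0,0,0],[0,0,0],[0,0,0],[0,0,0],[0,0,0]],"angular":[[0,0,0],[0,0,0],[0,0,0],[0,0,0],[0,0,0],[0,0,0],[0,0,0],[0,0,0]]}' 15
python3 - <<'E'
from h import *
to(.4705,-.0807,.17)
E
```

```text
t: 31.0
eef_pos: [0.6332, 0.092, 0.0415]
tcp_rot: [0.0, 0.699, 0.715, 0.0]
ft_force: [0.1, -0.1, -0.4]
width: 0.0524
pos [0.6332 0.092  0.0415] units [-3.38 -3.33 -2.57] toolY yaw 1.28 axis [ 1.e-04  1.e-04 -1.e+00] w 0.0524 F [ 0.1 -0.1 -0.4] t 31.0
```

```bash
python3 -m jog '{"hand":[1,1,1,1,1,1,1,1,1,1],"travel":[[0,0,-0.2],[0,0,-0.7],[0,0,-0.8],[-0.1,-0.1,-0.6],[-0.5,-0.5,-0.27],[-0.8,-0.8,0],[-0.8,-0.8,0],[-0.6,-0.6,0],[-0.4,-0.4,0],[-0.18,-0.13,0]],"angular":[[0,0,0],[0,0,0],[0,0,0],[0,0,0],[0,0,0],[0,0,0],[0,0,0],[0,0,0],[0,0,0],[0,0,0]]}'
python3 -m jog '{"hand":[1,1,1,1,1,1],"travel":[[0,0,0],[0,0,0],[0,0,0],[0,0,0],[0,0,0],[0,0,0]],"angular":[[0,0,0.5],[0,0,0.8],[0,0,0.5],[0,0,0],[0,0,0],[0,0,0]]}'
python3 - <<'E'
from h import *
s=get_state();im=get_image('wrist');save(im,'w13')
to(.4705,-.0807,.1335)
E
```

```text
t: 32.25
eef_pos: [0.4694, -0.082, 0.1706]
tcp_rot: [0.0, 0.7, 0.714, -0.0]
ft_force: [-0.1, -0.3, -0.7]
width: 0.0526
t: 33.0
eef_pos: [0.4705, -0.0805, 0.17]
tcp_rot: [-0.0, 0.763, 0.646, 0.0]
ft_force: [0.4, 0.5, -1.1]
width: 0.0521
pos [ 0.4705 -0.0806  0.17  ] units [-0.   -0.    0.73] toolY yaw -9.5 axis [ 1.e-04  2.e-04 -1.e+00] w 0.0523 F [-0.3 -0.2 -1.1] t 33.05
```

View pics/w13.png

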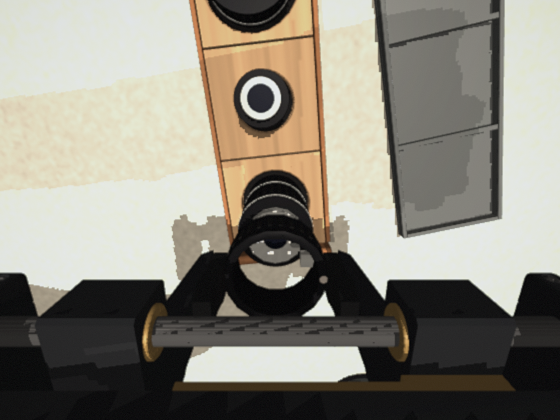

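```bash
python3 - <<'E'
from h import *
from scipy.optimize import least_squares
s=get_state();im=get_image('wrist');P=cloud(im,s);c=(.4705,-.0807)
m=(np.hypot(P[...,0]-c[0],P[...,1]-c[1])<.04)&(P[...,2]>.153)&(P[...,2]<.162)
v,u=np.nonzero(m);k=(u>225)&(u<328);p=P[m][k];print(len(p),np.percentile(p,[1,50,99],axis=0))
k=p[:,1]<1; (x,y),r=cv2.minEnclosingCircle(p[:,:2].astype(np.float32));print(x,y,r)
q=least_squares(lambda a:np.clip(np.abs(np.hypot(p[:,0]-a[0],p[:,1]-a[1])-.0245)-.0025,0,None),c,loss='soft_l1',f_scale=.002);print(q.x)
dot(im,s,(318,330,272,288),.1585,(.4705,-.0807))
E
```

```text
3197 [[ 0.44550219 -0.10366501  0.15318768]
 [ 0.47281753 -0.07838726  0.15864255]
 [ 0.49668855 -0.05414606  0.16042864]]
0.47077780961990356 -0.08096515387296677 0.027923844754695892
[ 0.47068357 -0.08027067]
dot [np.float64(321.5276073619632), np.float64(277.2638036809816)] [ 0.02339452 -0.00366382] r 0.023679678653280113 ang -8.90080578739538
```

```bash
python3 -m jog '{"hand":[1,1,1,1,1,1,1],"travel":[[0,0,0.2],[0,0,0.2],[0,0,0.15],[0,0,0.08],[0,0,0.04],[0,0,0],[0,0,0]],"angular":[[0,0,0.1],[0,0,0],[0,0,0],[0,0,0],[0,0,0],[0,0,0],[0,0,0]]}'
python3 - <<'E'
from h import *
to(.4705,-.0807,.1335)
E
```

```text
t: 33.98
eef_pos: [0.4706, -0.0807, 0.1367]
tcp_rot: [0.0, 0.767, 0.642, 0.0]
ft_force: [-0.5, 0.6, -0.8]
width: 0.0523
pos [ 0.4706 -0.0807  0.1367] units [-0.   -0.    0.06] toolY yaw -10.12 axis [ 6.e-04 -0.e+00 -1.e+00] w 0.0523 F [-0.5  0.6 -0.8] t 33.975
```

Already 5 mm below the boss top with no contact: the lug is in the notch. Final few mm.

```bash
python3 -m jog '{"hand":[1,1,1,1],"travel":[[0,0,0.04],[0,0,0.03],[0,0,0],[0,0,0]],"angular":[[0,0,0],[0,0,0],[0,0,0],[0,0,0]]}'
python3 - <<'E'
from h import *
to(.4705,-.0807,.1335)
E
```

```text
t: 34.48
eef_pos: [0.4706, -0.0807, 0.1334]
tcp_rot: [0.0, 0.767, 0.642, 0.0]
ft_force: [-1.4, 0.8, 5.1]
width: 0.0524
pos [ 0.4706 -0.0807  0.1334] units [-0. -0. -0.] toolY yaw -10.12 axis [ 5.e-04  1.e-04 -1.e+00] w 0.0524 F [-1.4  0.8  5.1] t 34.475
```

Contact at the expected home height. Release and rise, then look.

```bash
python3 -m jog '{"hand":[0,0,0,0,0,0],"travel":[[0,0,0],[0,0,0],[0,0,0],[0,0,0],[0,0,0],[0,0,0]],"angular":[[0,0,0],[0,0,0],[0,0,0],[0,0,0],[0,0,0],[0,0,0]]}'
python3 -m jog '{"hand":[0,0,0,0,0,0,0,0],"travel":[[0,0,-0.3],[0,0,-0.7],[0,0,-0.8],[0,0,-0.5],[0,0,-0.2],[0,0,0],[0,0,0],[0,0,0]],"angular":[[0,0,0],[0,0,0],[0,0,0],[0,0,0],[0,0,0],[0,0,0],[0,0,0],[0,0,0]]}'
python3 - <<'E'
from h import *
s=get_state();im=get_image('wrist');save(im,'w14')
P=cloud(im,s)
def f(nm,c,a,b,R=.04):
    m=(np.hypot(P[...,0]-c[0],P[...,1]-c[1])<R)&(P[...,2]>a)&(P[...,2]<b)
    p=P[m]; (x,y),r=cv2.minEnclosingCircle(p[:,:2].astype(np.float32));print(nm,len(p),round(x,4),round(y,4),round(r,4),np.round(np.percentile(p[:,2],[10,50,90]),4))
f('collar',(.4705,-.0807),.115,.14)
f('slim',(.4755,.010),.05,.09);f('wide',(.481,.10),.04,.07)
im=get_image('top');save(im,'top2');P=cloud(im)
f('collarT',(.4705,-.0807),.11,.14);f('slimT',(.4755,.010),.06,.09);f('wideT',(.481,.10),.044,.07,.034)
to(0,0,0)
E
```

```text
t: 35.22
eef_pos: [0.4705, -0.0807, 0.133]
tcp_rot: [-0.0, 0.767, 0.642, 0.0]
ft_force: [-0.2, -0.1, 0.3]
width: 0.0879
t: 36.22
eef_pos: [0.4699, -0.0806, 0.2571]
tcp_rot: [-0.001, 0.767, 0.642, -0.001]
ft_force: [0.4, 0.4, -0.3]
width: 0.0885
collar 1079 0.4707 -0.0807 0.0273 [0.1178 0.1221 0.1233]
slim 1339 0.4756 0.0101 0.0202 [0.066  0.0732 0.0753]
wide 2513 0.4808 0.0981 0.0329 [0.0493 0.0511 0.0571]
collarT 1 0.4697 -0.0535 0.0001 [0.1209 0.1209 0.1209]
slimT 264 0.474 0.0114 0.0201 [0.0651 0.072  0.0759]
wideT 670 0.4793 0.1015 0.033 [0.049  0.0521 0.0578]
pos [ 0.4701 -0.0806  0.2573] units [-0.06 -9.53  5.16] toolY yaw -10.12 axis [-1.4e-03  2.0e-04 -1.0e+00] w 0.0883 F [-0.4 -0.4 -0.1] t 36.325
```

View pics/w14.png

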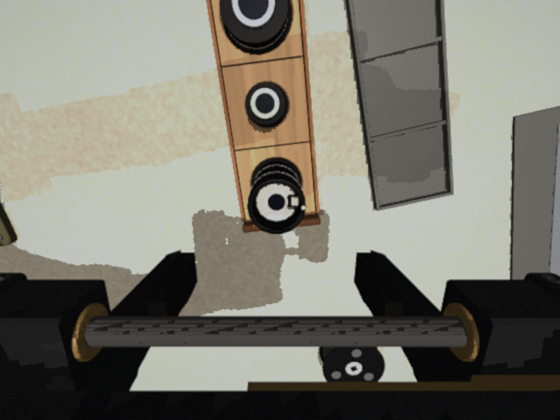

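View pics/top2.png

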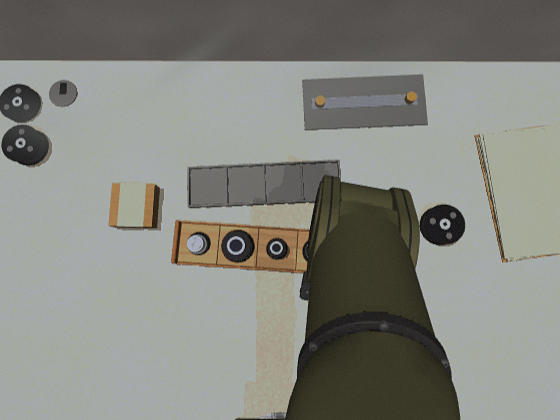

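```bash
python3 -c "
from cell import finish_job;print(finish_job())"
```

```text
the job is handed in; nothing more can be done
None
```

I moved the wide, slim and long lenses, in that order, into their 76, 50 and 64 mm seats. I then turned the collar about 11° and set it on the long lens with its lug in the notch. I handed the job in at about 36 s of robot time.

These are the last camera heights against what a fully seated part should read:

| Part | Measured | Expected |
|---|---|---|
| Collar rim | 122 mm | 122 mm (8 mm higher if the lug sat on the boss) |
| Long lens shoulder (before the collar went on) | 96.6 mm | 96 mm |
| Slim lens, top of stub | about 73–75 mm | 74 mm |
| Wide lens shoulder | about 51 mm | 50 mm |

- **Position:** every lens stands within about 2 mm of its seat's centre.
- **Bystanders:** the loupe, carton and reel look unmoved in the last overhead picture. I compared them by eye and did not measure them again.
- **Forces:** the highest wrist force I read was about 8 N.
- **Disagreements:**
  - The overhead and wrist cameras differed by 1.5–2 mm in x, and by about 3 mm in y for the wide lens.
  - The arm hid the finished collar from the overhead camera, so only the wrist camera and the contact height confirm that the collar is home.
  - The grip width read about 1.5–2 mm below each part's true diameter.

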